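# Pack the slate price plates for the market stall

### The arm

A 7-joint arm with a two-finger parallel gripper is mounted at the origin on the work surface. World frame = base frame: x ahead of the robot, y to its left, z up, the work surface at z = 0. Lengths are in m, angles in rad, forces in N, time in s.
With the tool pointing down it reaches from about 0.35 to 0.9 m from the base axis. Payload 8.1 kg.
Tool frame: the origin (TCP) lies midway between the tips of the shut fingers; the grasp point (between the pads) lies behind it (arm.tcp_to_grasp is the z of the grasp point in the tool frame, in m); z points along the fingers, y is the line along which they close (so a half turn about z gives the same grasp; the last joint's range is limited). The gripper opens to 92 mm and grips with 3 to 60 N. Pads are 19 mm wide; open, the fingers measure 130 mm over their backs; the gripper's body (75 mm by 190 mm) begins 47 mm behind the grasp point.
Start: joints at [1.195, 0.434, 0.025, 1.573, -0.012, 1.134, -0.075], TCP at [0.168, -0.602, 0.227] pointing down, gripper open.
Joint ranges: [-2.62, 2.62], [-0.44, 2.09], [-1.27, 1.32], [0.08, 2.57], [-1.32, 4.46], [0.12, 2], [-2.74, 2.74]. Speed limits (rad/s): [2.22, 2.22, 3.01, 3.01, 3.14, 3.14, 3.14].

### API

Orientations are given as a rotation vector (axis times angle).
In Python, from cell import readout, vision, arm gives the robot as it stands.
- The arm moves only by the tool carry_out, never from a script. Its argument "increments" is one flat list of numbers, 6 for each row, row after row: the shift along the world's x, y, z in mm, then the turn, a rotation vector about the world's x, y, z in rad. In form: [tx, ty, tz, wx, wy, wz, tx, ty, tz, wx, wy, wz, ...]. A call has 1 to 20 rows; each row shifts and turns the commanded pose from where the row before left it; what a row does not reach is not made up. A row lasts 1/8 s, in which the tool goes at most 62.5 mm and 10.7 degrees, less where a joint would pass 70% of its speed; a pose out of reach is approached as far as the arm can. A call with a gripper value outside its range is refused whole. "grip" is the closure, from 0 (fully open) to 1 (shut), set as the call begins (left out, the last holds). The fingers move at their own pace and stop on an object; "newtons" is the grip in N (left out, the last holds). Time passes only in rows, so rows that do not move let the fingers close. It gives the time, the measured TCP pose, the force, the opening and the grip force at its end, in the units of the state.
- readout.observe(): the state, without advancing time (a new reading comes with each control period).
- vision.get_image(name): name is "scene" or "top" or "wrist"; returns the picture (420x560x3 uint8, red, green, blue); there is no depth.
- vision.calibration(name): a dict with "fov_y" (degrees; the focal length in pixels is half the picture's height over the tangent of half this angle, whatever the lens; pixels are square), "cx", "cy" (the principal point, pixels), "pose" (4x4, takes a point from camera to world coordinates). Camera axes: x right, y up, looking along -z (the intrinsics and any distortion apply to the point x, -y, -z); pixel columns grow to the right and rows downward; lengths in m; the calibration is good to about 2 mm. A picture is of the moment at which its call begins: read the wrist's pose just before it. calibration takes no time and is no camera call; for the wrist camera it gives the pose at the moment of the call.
- arm.sign_off(): hands the job in; it is judged then, once.
The state is a dict: "clock": time; "joints": joint angles; "dq": joint speeds; "joint_efforts": joint torques, N m; "position": TCP position; "ee_rot": TCP orientation; "force": force on the tool from outside, world axes, zero at the start; "ft_torque": the same for the moment, N m; "width": opening from 0.0 (shut) to 1.0 (fully open); "gripper_force": force on a finger pad.
Only numpy, scipy, OpenCV 4.12 (cv2) and the standard library are available. Lean on these libraries where they do the work, as an engineer would, in place of code of your own. Each camera call takes 0.05 s, during which the arm holds its last target. There are 200 camera calls.

### The job

Pack the café's slate price plates for the market stall: lift the wooden retaining bar off the dark display rack and set it aside, then slide each slate plate straight up out of its slit and lower it gently, upright, into a free bay of the plywood carrying crate, fully down. When all the plates are in, lay the bar across the crate's two end cradles, centred and with its grip block up, so that it shuts the plates in; keep the plates upright all the time and leave the other things on the counter alone.

Things in the scene. Friction and masses are not known exactly. Their poses are not given: they have to be found in the camera images.
- rack: Dark wooden display rack, fixed, base 90 (x) by 310 (y) mm. Origin: centre of its underside; y runs along the row of slits, z up. Six slits 9 mm wide in y at y = -90, -54, -18, 18, 54, 90 mm; slit floor 8 mm up; the ribs between them are 60 mm long in x and reach 42 mm up.
- rack_cradles (a point): Point half-way between the rack's two cradles, 111 mm above its origin, level with the cradle floors; axes as the rack. End boards 14 mm thick stand at y = -148 and 148 mm, 78 mm wide in x (90 mm below 60 mm height); each has a U-shaped cradle in its top, floor 111 mm up, 52 mm wide in x, cheeks 13 mm thick to 123 mm.
- crate: Pale plywood carrying crate, fixed, base 124 (x) by 310 (y) mm. Origin: centre of its underside; y runs along the bays, z up. Six empty bays at y = -90, -54, -18, 18, 54, 90 mm: grooves 10 mm wide in y from the floor (8 mm up) to 44 mm up, above that funnelled by 45 degree gables with ridges 57 mm up; ribs 60 mm long in x. Side walls 8 mm thick at x = -58 and 58 mm, 42 mm high.
- crate_cradles (a point): Point half-way between the crate's two cradles, 111 mm above its origin, level with the cradle floors; axes as the crate. End boards 14 mm thick stand at y = -148 and 148 mm, 78 mm wide in x (124 mm below 60 mm height); each has a U-shaped cradle in its top, floor 111 mm up, 52 mm wide in x, cheeks 13 mm thick to 123 mm.
- bar_grip (a point): Wooden retaining bar, 40 (x) by 340 (y) by 12 (z) mm, loose, about 160 g, with a grip block 40 (x) by 60 (y) by 28 (z) mm standing on the middle of its top. This point: in the grip block, centred, 28 mm above the bar's underside and 12 mm below the top of the block. Axes: y along the bar, z up. It starts in the rack's cradles, just over the plates; the counter at about x = 0.685 m, y = 0 is free to set it down, along y.
- plate1_c (a point): Slate price plate, dark grey, 80 (x) by 6 (y) by 100 (z) mm, about 130 g, loose. This point is its centre, 50 mm below its top edge; y is across its thickness, z up. At the start it stands in one of the rack's slits (bottom 8 mm above the rack's underside); it may be absent.
- plate2_c (a point): Slate price plate, dark grey, 80 (x) by 6 (y) by 100 (z) mm, about 130 g, loose. This point is its centre, 50 mm below its top edge; y is across its thickness, z up. At the start it stands in one of the rack's slits (bottom 8 mm above the rack's underside); it may be absent.
- plate3_c (a point): Slate price plate, dark grey, 80 (x) by 6 (y) by 100 (z) mm, about 130 g, loose. This point is its centre, 50 mm below its top edge; y is across its thickness, z up. At the start it stands in one of the rack's slits (bottom 8 mm above the rack's underside); it may be absent.
- plate4_c (a point): Slate price plate, dark grey, 80 (x) by 6 (y) by 100 (z) mm, about 130 g, loose. This point is its centre, 50 mm below its top edge; y is across its thickness, z up. At the start it stands in one of the rack's slits (bottom 8 mm above the rack's underside); it may be absent.
- plate5_c (a point): Slate price plate, dark grey, 80 (x) by 6 (y) by 100 (z) mm, about 130 g, loose. This point is its centre, 50 mm below its top edge; y is across its thickness, z up. At the start it stands in one of the rack's slits (bottom 8 mm above the rack's underside); it may be absent.
- plate6_c (a point): Slate price plate, dark grey, 80 (x) by 6 (y) by 100 (z) mm, about 130 g, loose. This point is its centre, 50 mm below its top edge; y is across its thickness, z up. At the start it stands in one of the rack's slits (bottom 8 mm above the rack's underside); it may be absent.
- espresso_cup: Bystander: small white cup, 60 mm across, 55 mm high; origin at the centre of its underside.
- tamper: Bystander: steel coffee tamper, 58 mm across, 85 mm high; origin at the centre of its underside.
- pitcher: Bystander: steel milk jug, 84 mm across, 100 mm high, with a side handle; origin at the centre of its underside.
- sugar_jar: Bystander: white jar, 70 mm across, 110 mm high; origin at the centre of its underside.
- cup_stack: Bystander: short stack of brown paper cups, 80 mm across, 125 mm high; origin at the centre of its underside.
- spoon: Bystander: long spoon lying flat; loose on the counter.
Not all that is in view belongs to the job. Leave any yellow look-alike of the part that bears plate1_c alone.

How it is judged:
By the outcome, as a careful person would: the job done as asked, in the order asked, and still so for the second after the job is handed in, with the robot touching nothing.
Of plate1, plate2, plate3, plate4, plate5, plate6 only 4 to 6 are there at a start; the rules pass over those that are not, and their reading is None.
At some moment in a run one of bar may be knocked a few centimetres aside while the robot is not near it.
It also fails if it takes over 210 s, if anything falls off the work surface, if the arm or the gripper's body presses on something with over 40 N, if the wrist force passes 120 N, or if a joint passes its speed limit or range.

## Working session

There is one attempt and no reset: what is moved stays moved. The work goes in short steps, Python scripts to look and compute and a tool call to move; the robot and the scene stay as the last step left them, time stands still between calls to the robot, and variables do not carry over. Pictures are saved under pics/ and viewed, at most 14 in all, crops included, and the job is handed in when it is done.

Besides the shell and the picture viewer there is one more tool, called after "Request:" as name(argument=value, ...) on one line, values as JSON. carry_out: Moves the arm, as the interface text tells. Its arguments: {"type":"object","properties":{"increments":{"type":"array","items":{"type":"number"}},"grip":{"type":"number"},"newtons":{"type":"number"}},"required":["increments"]}

```bash
ls; mkdir -p pics
python3 - <<'E'
from cell import readout, vision, arm
import cv2,numpy as np
s=readout.observe();print(s['clock'],s['position'],s['ee_rot'],s['width'],arm.tcp_to_grasp)
for n in ['scene','top','wrist']:
    c=vision.calibration(n);print(n,{k:(np.round(v,4).tolist() if k=='pose' else v) for k,v in c.items()})
    im=vision.get_image(n);cv2.imwrite(f'pics/{n}0.png',im[:,:,::-1])
E
```

```text
pics
0.0 [ 0.16821904 -0.60141703  0.22596657] [-3.11095185e+00 -4.26904265e-01  5.11774012e-04] 1.002983072968626 -0.0188
scene {'fov_y': 56.057838298999016, 'cx': 281.860275925827, 'cy': 204.9470808671944, 'pose': [[-0.3113, -0.6543, 0.6892, 1.2022], [0.9501, -0.1996, 0.2397, 0.1696], [-0.0192, 0.7294, 0.6838, 0.7796], [0.0, 0.0, 0.0, 1.0]]}
top {'fov_y': 47.562445791779396, 'cx': 275.5462093334765, 'cy': 208.19348217231078, 'pose': [[0.0073, 0.988, -0.1543, 0.298], [-0.9999, 0.0052, -0.0137, -0.0844], [-0.0127, 0.1544, 0.9879, 1.5271], [0.0, 0.0, 0.0, 1.0]]}
wrist {'fov_y': 68.07214248656949, 'cx': 280.9741714879419, 'cy': 207.63602488402617, 'pose': [[0.2688, 0.9245, 0.2702, 0.2409], [-0.9632, 0.2584, 0.074, -0.5822], [-0.0014, -0.2801, 0.96, 0.3842], [0.0, 0.0, 0.0, 1.0]]}
```

View pics/scene0.png

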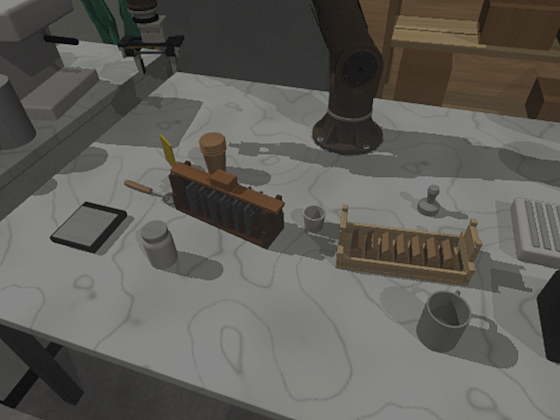

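View pics/top0.png

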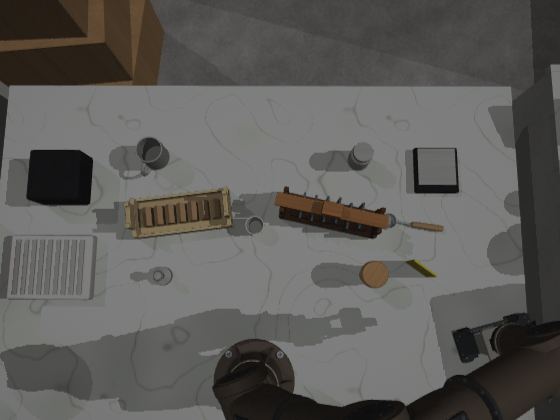

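```bash
cat > h.py <<'E'
import numpy as np,cv2
from cell import readout,vision,arm
def cast(c,u,v,z):
    f=210/np.tan(np.radians(c['fov_y'])/2); P=np.array(c['pose'])
    d=P[:3,:3]@np.array([(u-c['cx'])/f,-(v-c['cy'])/f,-1]); o=P[:3,3]
    return o+d*(z-o[2])/d[2]
def proj(c,p):
    f=210/np.tan(np.radians(c['fov_y'])/2); P=np.array(c['pose'])
    q=P[:3,:3].T@(np.array(p)-P[:3,3]); return c['cx']+f*q[0]/-q[2], c['cy']-f*q[1]/-q[2]
def tri(obs):  # [(cal,u,v),...] -> least-squares point
    A=np.zeros((3,3));b=np.zeros(3);L=[]
    for c,u,v in obs:
        o=np.array(c['pose'])[:3,3];d=cast(c,u,v,0)-o;d/=np.linalg.norm(d);M=np.eye(3)-np.outer(d,d);A+=M;b+=M@o;L.append((o,M))
    p=np.linalg.solve(A,b);return p,[np.linalg.norm(M@(p-o)) for o,M in L]
E
python3 - <<'E'
from h import *
c=vision.calibration('top')
for n,u,v,z in [('barL',276,198,.123),('barR',388,220,.123),('block',333,210,.15),('crL',130,215,.12),('crR',227,207,.12),('cup',255,226,.05),('tamp',163,276,.08),('jar',361,155,.11),('stack',375,273,.125),('pitch',152,152,.1),('yellow',421,268,.05),('spoon',415,226,.01)]:
    print(n,cast(c,u,v,z).round(3))
im=cv2.imread('pics/top0.png')
a=cv2.resize(im[170:250,260:400],None,fx=5,fy=5,interpolation=2);b=cv2.resize(im[170:250,110:250],None,fx=5,fy=5,interpolation=2)
cv2.imwrite('pics/topz.png',np.vstack([a,b])[:800])
cv2.imwrite('pics/topz.png',cv2.resize(np.vstack([a,b]),(525,600)))
E
```

```text
barL [ 0.548 -0.066  0.123]
barR [ 0.484 -0.398  0.123]
block [ 0.509 -0.233  0.15 ]
crL [0.495 0.371 0.12 ]
crR [0.521 0.08  0.12 ]
cup [ 0.472 -0.     0.05 ]
tamp [0.315 0.274 0.08 ]
jar [ 0.685 -0.325  0.11 ]
stack [ 0.328 -0.356  0.125]
pitch [0.695 0.319 0.1  ]
yellow [ 0.346 -0.511  0.05 ]
spoon [ 0.48  -0.509  0.01 ]
```

View pics/topz.png

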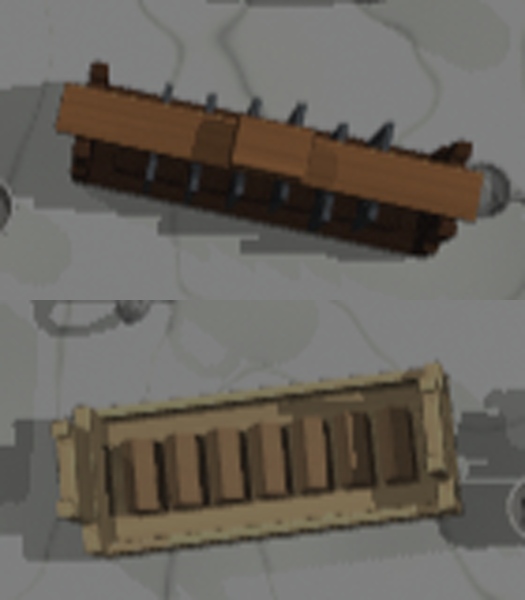

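Request:
carry_out(increments=[0,0,40,0,0,0,0,0,40,0,0,0,0,0,35,0,0,0,38,36,0,0,0,-0.046,38,36,0,0,0,-0.046,38,36,0,0,0,-0.046,38,36,0,0,0,-0.046,38,36,0,0,0,-0.046,38,36,0,0,0,-0.046,38,36,0,0,0,-0.046,38,36,0,0,0,-0.046,38,36,0,0,0,-0.046,38,36,0,0,0,-0.046,0,0,0,0,0,0,0,0,0,0,0,0], grip=0)

```text
clock: 2.02
position: [0.5479, -0.2423, 0.3413]
ee_rot: [3.127, -0.293, -0.002]
force: [0.1, -1.4, -0.4]
width: 0.997
gripper_force: 0.0
```

Run:
```python
from h import *
import json
s=readout.observe();print(s['clock'],s['position'],s['ee_rot'],s['joints'])
c=vision.calibration('wrist');im=vision.get_image('wrist');cv2.imwrite('pics/w1.png',im[:,:,::-1])
c['pose']=np.array(c['pose']).tolist();json.dump(c,open('w1.json','w'))
```

```text
2.025 [ 0.54794694 -0.24231142  0.34133049] [ 3.12746430e+00 -2.93254349e-01 -1.69777934e-03] [ 0.42046801  0.33303559 -0.13221713  1.44456283  0.04464537  1.36786803
 -1.47139242]
```

View pics/w1.png

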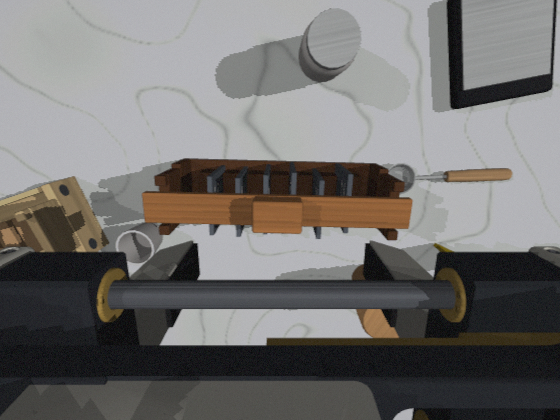

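Request:
carry_out(increments=[-20,50,0,0,0,0,-20,50,0,0,0,0,0,0,0,0,0,0,0,0,0,0,0,0])

```text
clock: 2.58
position: [0.5079, -0.1436, 0.3422]
ee_rot: [3.126, -0.297, 0.001]
force: [-0.6, -0.7, -0.4]
width: 1.001
gripper_force: 0.0
```

Run:
```python
from h import *
import json
c=vision.calibration('wrist');im=vision.get_image('wrist')[:,:,::-1].copy();cv2.imwrite('pics/w2.png',im)
c['pose']=np.array(c['pose']).tolist();json.dump(c,open('w2.json','w'))
a=cv2.imread('pics/w1.png')
for n,i in(('w1',a),('w2',im)):
    h=cv2.cvtColor(i,cv2.COLOR_BGR2HSV);m=((h[...,0]>5)&(h[...,0]<20)&(h[...,1]>110)&(h[...,2]>70)).astype(np.uint8)
    k,l,st,_=cv2.connectedComponentsWithStats(m)
    for s in st[1:]:
        if s[4]>800: print(n,s)
A=cv2.resize(a[150:245,130:425],(800,258),interpolation=2)
B=cv2.resize(im[100:225,200:560],(800,278),interpolation=2)
cv2.imwrite('pics/z2.png',np.vstack([A,B]))
```

```text
w1 [ 142  192  270   42 8376]
w2 [ 211  140  119   41 3818]
w2 [ 328  146  164   41 5401]
```

View pics/z2.png

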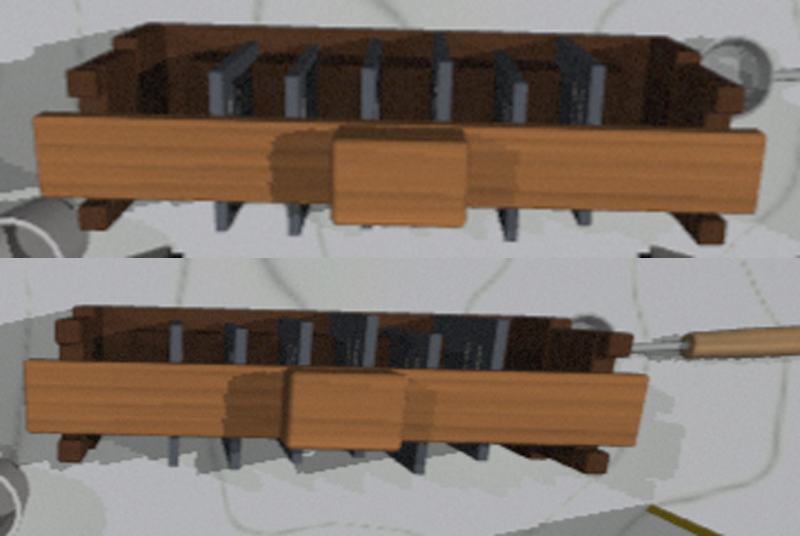

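View pics/w2.png

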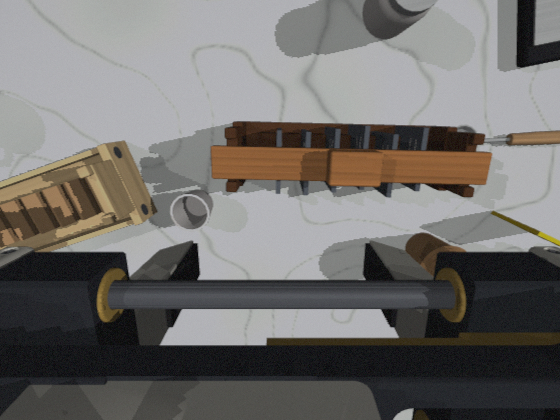

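Run:
```python
from h import *
import json
c1=json.load(open('w1.json'));c2=json.load(open('w2.json'))
a=lambda u,v:(c1,130+u*.36875-.3,150+v*.3682-.3)
b=lambda u,v:(c2,200+u*.45-.3,100+(v-258)*.4496-.3)
for n,p,q in [('bTL',(332,140),(291,376)),('bTR',(466,140),(406,376)),('bBR',(465,226),(402,450)),('bBL',(333,224),(289,446)),
 ('barTL',(34,115),(26,360)),('barTR',(765,132),(648,376)),('barBL',(38,195),(28,432)),('barBR',(758,214),(637,446)),
 ('chkTL',(70,70),(57,320)),('chkTR',(742,84),(631,332)),('chkBL',(80,206),(59,440)),('chkBR',(723,243),(605,472))]:
    P,r=tri([a(*p),b(*q)]);print(n,P.round(4),np.round(r,4))
```

```text
bTL [ 0.5339 -0.2064  0.1463] [0.0006 0.0006]
bTR [ 0.5231 -0.2636  0.1467] [0.0007 0.0007]
bBR [ 0.4864 -0.2564  0.1521] [0.0004 0.0004]
bBL [ 0.4993 -0.1996  0.1536] [0.0002 0.0002]
barTL [ 0.5656 -0.071   0.1225] [0.0002 0.0002]
barTR [ 0.4934 -0.4015  0.1196] [0.0006 0.0006]
barBL [ 0.5285 -0.063   0.1262] [0.0008 0.0008]
barBR [ 0.4552 -0.394   0.1222] [0. 0.]
chkTL [ 0.5825 -0.0918  0.1191] [0.0001 0.0001]
chkTR [ 0.5188 -0.3922  0.1205] [0.0003 0.0003]
chkBL [ 0.5191 -0.0779  0.1211] [0.0002 0.0002]
chkBR [ 0.4431 -0.3767  0.1213] [0.0001 0.0001]
```

Request:
carry_out(increments=[0,-9,-12,0,0,0.1544,0,-9,-12,0,0,0.1544,0,-9,-12,0,0,0.1544,0,-9,-12,0,0,0.1544,0,-9,-12,0,0,0.1544,0,-9,-12,0,0,0.1544,0,-9,-12,0,0,0.1544,0,-9,-12,0,0,0.1544,0,-9,-12,0,0,0.1544,0,-9,-12,0,0,0.1544,1,1,-20,0,0,0,1,1,-20,0,0,0,1,0,-20,0,0,0,0,0,-20,0,0,0,0,0,-21,0,0,0,0,0,0,0,0,0,0,0,0,0,0,0])

```text
clock: 4.75
position: [0.5116, -0.2309, 0.1212]
ee_rot: [2.447, 1.969, 0.0]
force: [-0.4, 0.6, 0.4]
width: 1.0
gripper_force: 0.0
```

Request:
carry_out(increments=[0,0,0,0,0,0,0,0,0,0,0,0,0,0,0,0,0,0,0,0,0,0,0,0,0,0,0,0,0,0,0,0,0,0,0,0,0,0,10,0,0,0,0,0,20,0,0,0,0,0,30,0,0,0,0,0,30,0,0,0,0,0,30,0,0,0,0,0,0,0,0,0], grip=1, newtons=25)

```text
clock: 6.25
position: [0.5127, -0.2302, 0.2436]
ee_rot: [2.443, 1.969, 0.004]
force: [0.4, 0.1, -1.8]
width: 0.434
gripper_force: 25.0
```

Request:
carry_out(increments=[21.5,28.75,0,0,0,0.027,21.5,28.75,0,0,0,0.027,21.5,28.75,0,0,0,0.027,21.5,28.75,0,0,0,0.027,21.5,28.75,0,0,0,0.027,21.5,28.75,0,0,0,0.027,21.5,28.75,0,0,0,0.027,21.5,28.75,0,0,0,0.027,0,0,-40,0,0,0,0,0,-40,0,0,0,0,0,-40,0,0,0,0,0,-40,0,0,0,0,0,-35,0,0,0,0,0,-20,0,0,0,0,0,-10,0,0,0,0,0,-3,0,0,0,0,0,0,0,0,0])

```text
clock: 8.38
position: [0.6841, 0.0002, 0.0137]
ee_rot: [2.219, 2.223, 0.002]
force: [-0.5, -0.6, -1.9]
width: 0.435
gripper_force: 25.0
```

Request:
carry_out(increments=[0,0,-2,0,0,0,0,0,-1.5,0,0,0,0,0,-1,0,0,0,0,0,0,0,0,0])

```text
clock: 8.88
position: [0.6838, 0.0001, 0.0098]
ee_rot: [2.219, 2.223, 0.001]
force: [-3.8, -1.1, 9.7]
width: 0.43
gripper_force: 25.0
```

Request:
carry_out(increments=[0,0,0,0,0,0,0,0,0,0,0,0,0,0,0,0,0,0,0,0,0,0,0,0,0,0,15,0,0,0,0,0,40,0,0,0,0,0,50,0,0,0,0,0,50,0,0,0,-14.5,-19.6,13,0,0,-0.1497,-14.5,-19.6,13,0,0,-0.1497,-14.5,-19.6,13,0,0,-0.1497,-14.5,-19.6,13,0,0,-0.1497,-14.5,-19.6,13,0,0,-0.1497,-14.5,-19.6,13,0,0,-0.1497,-14.5,-19.6,13,0,0,-0.1497,-14.5,-19.6,13,0,0,-0.1497,-14.5,-19.6,13,0,0,-0.1497,-14.5,-19.6,13,0,0,-0.1497,-14.5,-19.6,13,0,0,-0.1497,-14.5,-19.6,13,0,0,-0.1497], grip=0)

```text
clock: 11.38
position: [0.5088, -0.2353, 0.3209]
ee_rot: [-3.121, 0.357, -0.002]
force: [0.4, -0.6, -0.5]
width: 1.004
gripper_force: 0.0
```

Request:
carry_out(increments=[0,0,0,0,0,0,0,0,0,0,0,0])

```text
clock: 11.62
position: [0.5097, -0.234, 0.3195]
ee_rot: [-3.122, 0.345, -0.001]
force: [0.4, 0.8, 0.1]
width: 1.002
gripper_force: 0.0
```

Run:
```python
from h import *
import json
s=readout.observe();print(s['clock'],s['position'],s['ee_rot'],s['width'])
c=vision.calibration('wrist');im=vision.get_image('wrist')[:,:,::-1].copy();cv2.imwrite('pics/w3.png',im)
c['pose']=np.array(c['pose']).tolist();json.dump(c,open('w3.json','w'))
cv2.imwrite('pics/z3.png',cv2.resize(im[90:240,120:440],(800,375),interpolation=2))
```

```text
11.625 [ 0.509723   -0.23397028  0.31949422] [-3.12187952e+00  3.45155796e-01 -9.22120994e-04] 1.001989303162122
```

View pics/z3.png

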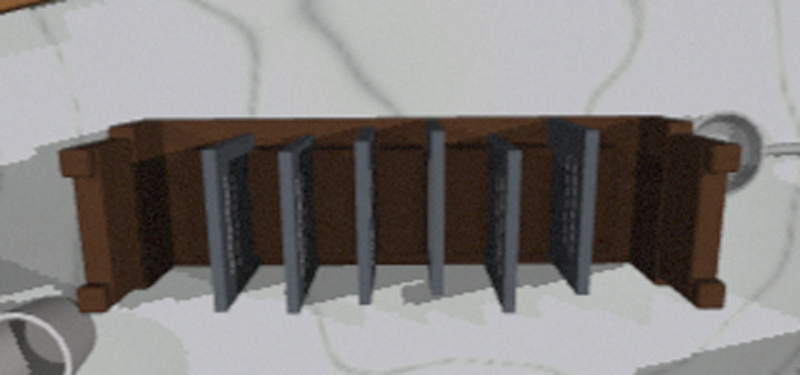

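Run:
```python
from h import *
import json
c=json.load(open('w3.json'))
C=lambda u,v,z:cast(c,120+u/2.5-.3,90+v/2.5-.3,z)
P=[]
for a,b in [((209,150),(221,310)),((286,151),(293,311)),((363,131),(365,303)),((435,124),(436,295)),((514,150),(509,310)),((591,131),(582,292))]:
    p,q=C(*a,.108),C(*b,.108);P.append((p+q)/2);print(((p+q)/2).round(4),'yaw',round(np.arctan2((p-q)[1],(p-q)[0]),3),'len',round(np.linalg.norm(p-q),4))
P=np.array(P);y=np.array([90,54,18,-18,-54,-90])/1000
f=np.polyfit(y,P,1);print('slope',f[0],'c',f[1],'resid',(P-np.outer(y,f[0])-f[1]).round(4)[:,:2].tolist(), 'yaw',np.arctan2(-f[0][0],f[0][1]))
k=[C(*a,.123) for a in [(62,150),(80,310),(740,145),(724,305)]]
for q in k: print(q.round(4))
print(np.mean(k,0), 'yaw',[np.arctan2(-(a-b)[0],(a-b)[1]) for a,b in((k[0],k[2]),(k[1],k[3]))])
```

```text
[ 0.5289 -0.1457  0.108 ] yaw -0.215 len 0.0788
[ 0.5205 -0.1807  0.108 ] yaw -0.219 len 0.0788
[ 0.5191 -0.2175  0.108 ] yaw -0.223 len 0.0839
[ 0.5152 -0.2518  0.108 ] yaw -0.203 len 0.0829
[ 0.4975 -0.2856  0.108 ] yaw -0.213 len 0.0788
[ 0.4985 -0.3224  0.108 ] yaw -0.21 len 0.0782
slope [1.78504607e-01 9.78476312e-01 9.21507168e-17] c [ 0.51326104 -0.23396641  0.108     ] resid [[-0.0005, 0.0002], [-0.0024, 0.0004], [0.0026, -0.0011], [0.0051, -0.0003], [-0.0062, 0.0012], [0.0013, -0.0004]] yaw -0.18044683612761833
[ 0.5825 -0.0933  0.123 ]
[ 0.5089 -0.0761  0.123 ]
[ 0.5178 -0.3918  0.123 ]
[ 0.444  -0.3768  0.123 ]
[ 0.5133037  -0.23452219  0.123     ] yaw [np.float64(-0.21345643592526928), np.float64(-0.212455958207376)]
```

Request:
carry_out(increments=[0,46,2,0,0,0.031,0,46,2,0,0,0.031,0,46,2,0,0,0.031,0,46,2,0,0,0.031,0,46,2,0,0,0.031,0,46,2,0,0,0.031,0,46,2,0,0,0.031,0,46,2,0,0,0.031,0,46,2,0,0,0.031,0,46,2,0,0,0.031,0,0,0,0,0,0,0,0,0,0,0,0])

```text
clock: 13.18
position: [0.5091, 0.225, 0.3387]
ee_rot: [3.138, 0.138, -0.002]
force: [0.2, -1.1, -1.1]
width: 0.997
gripper_force: 0.0
```

Run:
```python
from h import *
import json
s=readout.observe();print(s['clock'],s['position'],s['ee_rot'],s['joints'][6])
c=vision.calibration('wrist');im=vision.get_image('wrist')[:,:,::-1].copy();cv2.imwrite('pics/w4.png',im)
c['pose']=np.array(c['pose']).tolist();json.dump(c,open('w4.json','w'))
cv2.imwrite('pics/z4.png',cv2.resize(im[70:240,120:440],(800,425),interpolation=2))
```

```text
13.175 [0.50905114 0.22502345 0.33870245] [ 3.13792893e+00  1.38309613e-01 -1.51699829e-03] -2.089163885667844
```

View pics/z4.png

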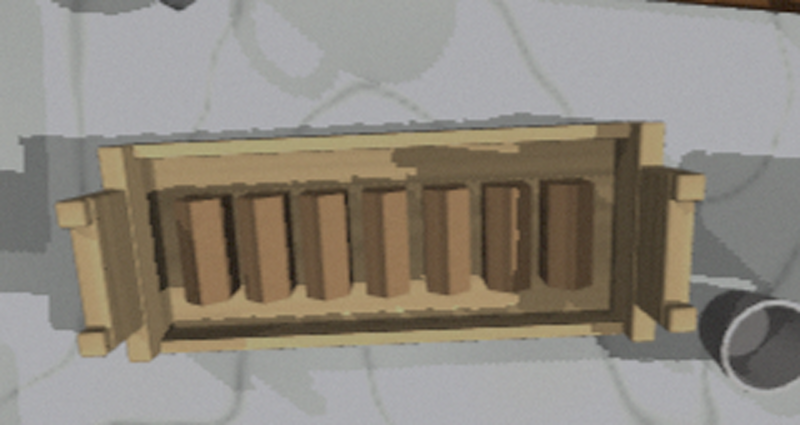

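Run:
```python
from h import *
import json
c=json.load(open('w4.json'))
C=lambda u,v,z:cast(c,120+u/2.5-.3,70+v/2.5-.3,z)
k=[C(*a,.123) for a in [(58,202),(80,356),(704,174),(696,330)]]
for q in k: print(q.round(4))
m=np.mean(k,0); yw=[np.arctan2(-(a-b)[0],(a-b)[1]) for a,b in((k[0],k[2]),(k[1],k[3]))];print(m,yw,np.linalg.norm(k[0]-k[2]))
t=np.mean(yw);ex=np.array([np.cos(t),np.sin(t)]);ey=np.array([-ex[1],ex[0]])
# side-wall/corner tops z=.06 of end boards: outer corners
for n,a in(('wLB',(100,148)),('wLF',(130,361)),('wRB',(664,123)),('wRF',(655,339))):
    q=C(*a,.06)[:2]-m[:2];print(n,(q@ex).round(4),(q@ey).round(4))
for s in(108,72,36,0,-36,-72,-108):
    o=[]
    for x in(.03,-.03):
        u,v=proj(c,[*(m[:2]+ex*x+ey*s/1000),.057]);o.append((round((u-119.7)*2.5),round((v-69.7)*2.5)))
    print(s,o)
for s in(90,54,18,-18,-54,-90):print('bay',s,(m[:2]+ey*s/1000).round(4))
```

```text
[0.5314 0.3908 0.123 ]
[0.4552 0.3826 0.123 ]
[0.5711 0.0874 0.123 ]
[0.4957 0.0764 0.123 ]
[0.51335319 0.23431466 0.123     ] [np.float64(0.13007691064353818), np.float64(0.13127244593755608)] 0.30606298283862
wLB 0.0609 0.153
wLF -0.0609 0.1539
wRB 0.0608 -0.1536
wRF -0.0607 -0.1545
108 [(190, 201), (203, 306)]
72 [(255, 198), (265, 303)]
36 [(319, 196), (326, 300)]
0 [(383, 193), (388, 298)]
-36 [(448, 190), (451, 295)]
-72 [(512, 187), (513, 292)]
-108 [(577, 184), (575, 290)]
bay 90 [0.5016 0.3235]
bay 54 [0.5063 0.2879]
bay 18 [0.511  0.2522]
bay -18 [0.5157 0.2165]
bay -54 [0.5204 0.1808]
bay -90 [0.5251 0.1451]
```

Request:
carry_out(increments=[2,-37,-12,0,0,-0.0301,2,-37,-12,0,0,-0.0301,2,-37,-12,0,0,-0.0301,2,-37,-12,0,0,-0.0301,2,-37,-12,0,0,-0.0301,2,-37,-12,0,0,-0.0301,2,-37,-12,0,0,-0.0301,2,-37,-12,0,0,-0.0301,2,-37,-12,0,0,-0.0301,2,-37,-12,0,0,-0.0301,0,-1,-30,0,0,0,0,0,-40,0,0,0,0,0,-15,0,0,0,0,0,0,0,0,0,0,0,0,0,0,0], grip=0.8)

```text
clock: 15.1
position: [0.5303, -0.1464, 0.1356]
ee_rot: [3.123, -0.337, 0.003]
force: [0.4, 0.1, 0.8]
width: 0.2
gripper_force: 0.0
```

Run:
```python
from h import *
s=readout.observe();r=s['ee_rot'];print(s['clock'],s['position'],2*np.arctan2(r[1],r[0]),s['width'])
im=vision.get_image('wrist')[:,:,::-1].copy();cv2.imwrite('pics/w5.png',im)
```

```text
15.1 [ 0.5302546  -0.14638378  0.13562992] -0.21482071174410247 0.20020343975907595
```

View pics/w5.png

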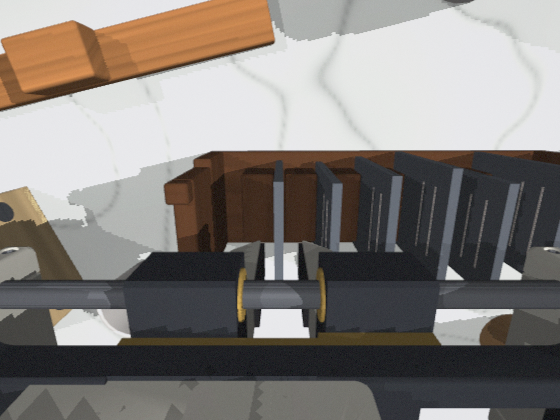

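Request:
carry_out(increments=[0,0,-25,0,0,0,0,0,-25,0,0,0,0,0,-15,0,0,0,0,0,-4,0,0,0,0,0,0,0,0,0])

```text
clock: 15.78
position: [0.5298, -0.1462, 0.0658]
ee_rot: [3.123, -0.337, 0.001]
force: [0.4, -0.0, 0.2]
width: 0.202
gripper_force: 0.0
```

Request:
carry_out(increments=[0,0,0,0,0,0,0,0,0,0,0,0,0,0,0,0,0,0,0,0,10,0,0,0,0,0,15,0,0,0,0,0,25,0,0,0,0,0,30,0,0,0,0,0,30,0,0,0,0,0,30,0,0,0,0,0,0,0,0,0], grip=1, newtons=20)

```text
clock: 17.02
position: [0.5308, -0.1465, 0.2084]
ee_rot: [3.123, -0.337, 0.008]
force: [-0.7, 0.3, -2.6]
width: 0.068
gripper_force: 20.0
```

Request:
carry_out(increments=[-0.7,36.4,0,0,0,0.0432,-0.7,36.4,0,0,0,0.0432,-0.7,36.4,0,0,0,0.0432,-0.7,36.4,0,0,0,0.0432,-0.7,36.4,0,0,0,0.0432,-0.7,36.4,0,0,0,0.0432,-0.7,36.4,0,0,0,0.0432,-0.7,36.4,0,0,0,0.0432,0,0,0,0,0,0,0,0,-30,0,0,0,0,0,-30,0,0,0,0,0,-20,0,0,0,0,0,0,0,0,0,0,0,0,0,0,0])

```text
clock: 18.77
position: [0.5241, 0.1447, 0.1258]
ee_rot: [3.135, 0.204, 0.001]
force: [0.2, 0.4, -0.7]
width: 0.064
gripper_force: 20.0
```

Run:
```python
from h import *
s=readout.observe();r=s['ee_rot'];print(s['clock'],s['position'],2*np.arctan2(r[1],r[0]),s['width'])
im=vision.get_image('wrist')[:,:,::-1].copy();cv2.imwrite('pics/w6.png',im)
```

```text
18.775 [0.52410837 0.14473122 0.12583775] 0.1302159298760186 0.06444837651967257
```

View pics/w6.png

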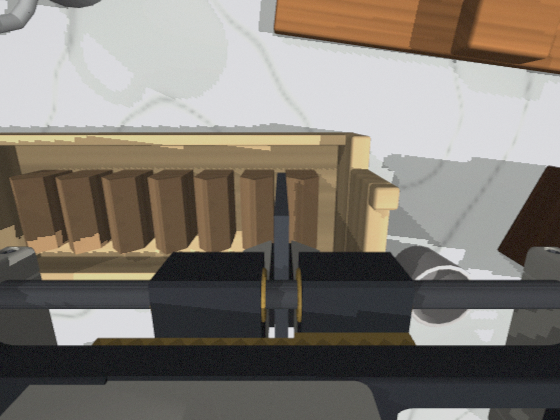

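Request:
carry_out(increments=[0,0,-10,0,0,0,0,0,-12,0,0,0,0,0,-12,0,0,0,0,0,-10,0,0,0,0,0,-8,0,0,0,0,0,-4,0,0,0,0,0,-2,0,0,0,0,0,0,0,0,0])

```text
clock: 19.82
position: [0.5239, 0.1452, 0.0673]
ee_rot: [-3.135, -0.206, -0.0]
force: [-0.2, -0.6, -1.5]
width: 0.065
gripper_force: 20.0
```

Request:
carry_out(increments=[0,0,-1,0,0,0,0,0,-1,0,0,0,0,0,0,0,0,0])

```text
clock: 20.2
position: [0.524, 0.1452, 0.0659]
ee_rot: [3.135, 0.205, 0.001]
force: [-2.8, -1.2, 6.3]
width: 0.061
gripper_force: 20.0
```

Request:
carry_out(increments=[0,0,0,0,0,0,0,0,0,0,0,0,0,0,15,0,0,0,0,0,30,0,0,0,0,0,35,0,0,0,-0.4,-36.2,0,0,0,-0.0382,-0.4,-36.2,0,0,0,-0.0382,-0.4,-36.2,0,0,0,-0.0382,-0.4,-36.2,0,0,0,-0.0382,-0.4,-36.2,0,0,0,-0.0382,-0.4,-36.2,0,0,0,-0.0382,-0.4,-36.2,0,0,0,-0.0382,-0.4,-36.2,0,0,0,-0.0382,-0.4,-36.2,0,0,0,-0.0382,0,0,0,0,0,0,0,0,0,0,0,0], grip=0.8)

```text
clock: 22.2
position: [0.5204, -0.18, 0.1458]
ee_rot: [-3.123, 0.333, -0.001]
force: [0.7, 0.4, -0.3]
width: 0.201
gripper_force: 0.0
```

Run:
```python
from h import *
im=vision.get_image('top')[:,:,::-1];im2=vision.get_image('scene')[:,:,::-1]
cv2.imwrite('pics/t7.png',np.hstack([cv2.resize(im[150:260,100:400],(400,147)),cv2.resize(im2[150:297,140:500],(360,147))]))
```

Request:
carry_out(increments=[0,0,-25,0,0,0,0,-0.5,-25,0,0,0,0,0,-20,0,0,0,0,0,-10,0,0,0,0,0,0,0,0,0])

```text
clock: 22.92
position: [0.52, -0.1804, 0.065]
ee_rot: [-3.124, 0.332, 0.002]
force: [-0.2, 0.6, -0.6]
width: 0.201
gripper_force: 0.0
```

Request:
carry_out(increments=[0,0,0,0,0,0,0,0,0,0,0,0,0,0,0,0,0,0,0,0,10,0,0,0,0,0,15,0,0,0,0,0,25,0,0,0,0,0,30,0,0,0,0,0,30,0,0,0,0,0,30,0,0,0,0,0,0,0,0,0], grip=1)

```text
clock: 24.18
position: [0.5215, -0.182, 0.2085]
ee_rot: [3.122, -0.335, 0.008]
force: [0.9, 0.0, -1.8]
width: 0.064
gripper_force: 20.0
```

Request:
carry_out(increments=[0,36.2,0,0,0,0.0344,0,36.2,0,0,0,0.0344,0,36.2,0,0,0,0.0344,0,36.2,0,0,0,0.0344,0,36.2,0,0,0,0.0344,0,36.2,0,0,0,0.0344,0,36.2,0,0,0,0.0344,0,36.2,0,0,0,0.0344,0,36.2,0,0,0,0.0344,0,36.2,0,0,0,0.0344,0,0,0,0,0,0,0,0,-30,0,0,0,0,0,-30,0,0,0,0,0,-20,0,0,0,0,0,0,0,0,0])

```text
clock: 26.05
position: [0.5189, 0.1791, 0.1236]
ee_rot: [3.133, 0.204, -0.006]
force: [-0.1, -0.2, -0.7]
width: 0.065
gripper_force: 20.0
```

Request:
carry_out(increments=[1,1.5,-10,0,0,0,0,0,-12,0,0,0,0,0,-12,0,0,0,0,0,-10,0,0,0,0,0,-8,0,0,0,0,0,-4,0,0,0,0,0,-1,0,0,0,0,0,-1,0,0,0,0,0,0,0,0,0])

```text
clock: 27.18
position: [0.5213, 0.1824, 0.0674]
ee_rot: [-3.135, -0.206, -0.001]
force: [0.7, -0.5, -1.2]
width: 0.065
gripper_force: 20.0
```

Request:
carry_out(increments=[0,0,-1,0,0,0,0,0,-1,0,0,0,0,0,-0.7,0,0,0,0,0,0,0,0,0])

```text
clock: 27.68
position: [0.5213, 0.1824, 0.066]
ee_rot: [3.135, 0.206, 0.002]
force: [-5.0, -2.3, 16.9]
width: 0.067
gripper_force: 20.0
```

Request:
carry_out(increments=[0,0,0,0,0,0,0,0,0,0,0,0,0,0,15,0,0,0,0,0,30,0,0,0,0,0,35,0,0,0,-0.2,-36.3,0,0,0,-0.0313,-0.2,-36.3,0,0,0,-0.0313,-0.2,-36.3,0,0,0,-0.0313,-0.2,-36.3,0,0,0,-0.0313,-0.2,-36.3,0,0,0,-0.0313,-0.2,-36.3,0,0,0,-0.0313,-0.2,-36.3,0,0,0,-0.0313,-0.2,-36.3,0,0,0,-0.0313,-0.2,-36.3,0,0,0,-0.0313,-0.2,-36.3,0,0,0,-0.0313,-0.2,-36.3,0,0,0,-0.0313,0,0,0,0,0,0,0,0,0,0,0,0], grip=0.8)

```text
clock: 29.92
position: [0.5192, -0.2163, 0.1451]
ee_rot: [-3.123, 0.333, -0.001]
force: [-0.8, -0.3, 0.2]
width: 0.201
gripper_force: 0.0
```

Request:
carry_out(increments=[0,-0.5,-25,0,0,0,0,-0.5,-25,0,0,0,0,0,-20,0,0,0,0,0,-9,0,0,0,0,0,0,0,0,0])

```text
clock: 30.55
position: [0.519, -0.2171, 0.0655]
ee_rot: [-3.124, 0.332, 0.001]
force: [0.1, 0.5, 0.2]
width: 0.202
gripper_force: 0.0
```

Request:
carry_out(increments=[0,0,0,0,0,0,0,0,0,0,0,0,0,0,0,0,0,0,0,0,10,0,0,0,0,0,15,0,0,0,0,0,25,0,0,0,0,0,30,0,0,0,0,0,30,0,0,0,0,0,30,0,0,0,0,0,0,0,0,0], grip=1)

```text
clock: 31.8
position: [0.5203, -0.2191, 0.2089]
ee_rot: [3.122, -0.335, 0.008]
force: [0.0, -0.3, -2.2]
width: 0.065
gripper_force: 20.0
```

Request:
carry_out(increments=[-0.3,36.25,0,0,0,0.0287,-0.3,36.25,0,0,0,0.0287,-0.3,36.25,0,0,0,0.0287,-0.3,36.25,0,0,0,0.0287,-0.3,36.25,0,0,0,0.0287,-0.3,36.25,0,0,0,0.0287,-0.3,36.25,0,0,0,0.0287,-0.3,36.25,0,0,0,0.0287,-0.3,36.25,0,0,0,0.0287,-0.3,36.25,0,0,0,0.0287,-0.3,36.25,0,0,0,0.0287,-0.3,36.25,0,0,0,0.0287,0,0,0,0,0,0,0,0,-30,0,0,0,0,0,-30,0,0,0,0,0,-20,0,0,0,0,0,0,0,0,0,0,0,0,0,0,0])

```text
clock: 34.05
position: [0.5158, 0.2165, 0.1262]
ee_rot: [3.135, 0.205, 0.001]
force: [-0.2, 0.6, -0.7]
width: 0.066
gripper_force: 20.0
```

Request:
carry_out(increments=[0,0,-10,0,0,0,0,0,-12,0,0,0,0,0,-12,0,0,0,0,0,-10,0,0,0,0,0,-8,0,0,0,0,0,-5,0,0,0,0,0,-2,0,0,0,0,0,-1,0,0,0,0,0,-1,0,0,0,0,0,0,0,0,0])

```text
clock: 35.3
position: [0.5154, 0.2171, 0.0663]
ee_rot: [3.135, 0.206, 0.001]
force: [-6.5, -2.9, 16.5]
width: 0.062
gripper_force: 20.0
```

Request:
carry_out(increments=[0,0,0,0,0,0,0,0,0,0,0,0,0,0,15,0,0,0,0,0,30,0,0,0,0,0,35,0,0,0,0,-36.05,0,0,0,-0.0265,0,-36.05,0,0,0,-0.0265,0,-36.05,0,0,0,-0.0265,0,-36.05,0,0,0,-0.0265,0,-36.05,0,0,0,-0.0265,0,-36.05,0,0,0,-0.0265,0,-36.05,0,0,0,-0.0265,0,-36.05,0,0,0,-0.0265,0,-36.05,0,0,0,-0.0265,0,-36.05,0,0,0,-0.0265,0,-36.05,0,0,0,-0.0265,0,-36.05,0,0,0,-0.0265,0,-36.05,0,0,0,-0.0265,0,0,0,0,0,0,0,0,0,0,0,0], grip=0.8)

```text
clock: 37.8
position: [0.5156, -0.2509, 0.1451]
ee_rot: [-3.123, 0.333, -0.001]
force: [-0.3, -0.6, -0.1]
width: 0.198
gripper_force: 0.0
```

Run:
```python
from h import *
s=readout.observe();r=s['ee_rot'];print(s['clock'],s['position'],2*np.arctan2(r[1],r[0]),s['width'])
im=vision.get_image('wrist')[:,:,::-1];t=vision.get_image('top')[:,:,::-1]
cv2.imwrite('pics/w8.png',np.hstack([cv2.resize(im,(400,300)),cv2.resize(t[150:270,110:270],(400,300))]))
```

```text
37.8 [ 0.51564859 -0.25089806  0.14509856] 6.070515059566632 0.19752201701923308
```

View pics/w8.png

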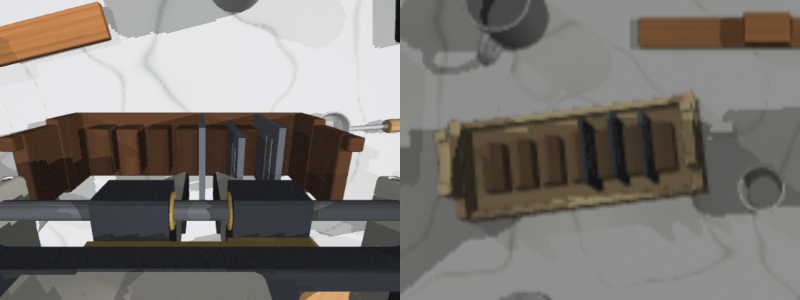

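Request:
carry_out(increments=[0,-0.4,-25,0,0,0,0,-0.4,-25,0,0,0,0,0,-20,0,0,0,0,0,-9.5,0,0,0,0,0,0,0,0,0])

```text
clock: 38.52
position: [0.5153, -0.2517, 0.0649]
ee_rot: [-3.123, 0.333, 0.001]
force: [-0.6, 0.1, 0.3]
width: 0.205
gripper_force: 0.0
```

Request:
carry_out(increments=[0,0,0,0,0,0,0,0,0,0,0,0,0,0,0,0,0,0,0,0,10,0,0,0,0,0,15,0,0,0,0,0,25,0,0,0,0,0,30,0,0,0,0,0,30,0,0,0,0,0,30,0,0,0,0,0,0,0,0,0], grip=1)

```text
clock: 39.78
position: [0.5168, -0.253, 0.2083]
ee_rot: [3.122, -0.334, 0.008]
force: [0.7, 0.8, -1.4]
width: 0.061
gripper_force: 20.0
```

Request:
carry_out(increments=[-0.3,36.05,0,0,0,0.0246,-0.3,36.05,0,0,0,0.0246,-0.3,36.05,0,0,0,0.0246,-0.3,36.05,0,0,0,0.0246,-0.3,36.05,0,0,0,0.0246,-0.3,36.05,0,0,0,0.0246,-0.3,36.05,0,0,0,0.0246,-0.3,36.05,0,0,0,0.0246,-0.3,36.05,0,0,0,0.0246,-0.3,36.05,0,0,0,0.0246,-0.3,36.05,0,0,0,0.0246,-0.3,36.05,0,0,0,0.0246,-0.3,36.05,0,0,0,0.0246,-0.3,36.05,0,0,0,0.0246,0,0,0,0,0,0,0,0,-30,0,0,0,0,0,-30,0,0,0,0,0,-20,0,0,0,0,0,0,0,0,0,0,0,0,0,0,0])

```text
clock: 42.28
position: [0.5115, 0.2519, 0.1257]
ee_rot: [-3.135, -0.205, -0.001]
force: [0.8, 0.4, -1.5]
width: 0.064
gripper_force: 20.0
```

Request:
carry_out(increments=[0,0,-10,0,0,0,0,0,-12,0,0,0,0,0,-12,0,0,0,0,0,-10,0,0,0,0,0,-8,0,0,0,0,0,-5,0,0,0,0,0,-2,0,0,0,0,0,-1,0,0,0,0,0,-0.5,0,0,0,0,0,0,0,0,0])

```text
clock: 43.52
position: [0.5111, 0.2523, 0.0659]
ee_rot: [3.135, 0.206, 0.001]
force: [-6.2, -2.6, 12.2]
width: 0.065
gripper_force: 20.0
```

Request:
carry_out(increments=[0,0,0,0,0,0,0,0,0,0,0,0,0,0,15,0,0,0,0,0,30,0,0,0,0,0,35,0,0,0,-1.05,-41.35,0,0,0,-0.0265,-1.05,-41.35,0,0,0,-0.0265,-1.05,-41.35,0,0,0,-0.0265,-1.05,-41.35,0,0,0,-0.0265,-1.05,-41.35,0,0,0,-0.0265,-1.05,-41.35,0,0,0,-0.0265,-1.05,-41.35,0,0,0,-0.0265,-1.05,-41.35,0,0,0,-0.0265,-1.05,-41.35,0,0,0,-0.0265,-1.05,-41.35,0,0,0,-0.0265,-1.05,-41.35,0,0,0,-0.0265,-1.05,-41.35,0,0,0,-0.0265,-1.05,-41.35,0,0,0,-0.0265,0,0,0,0,0,0,0,0,0,0,0,0], grip=0.8)

```text
clock: 46.02
position: [0.4978, -0.2846, 0.1451]
ee_rot: [-3.123, 0.334, -0.001]
force: [0.4, 0.1, 0.3]
width: 0.2
gripper_force: 0.0
```

Request:
carry_out(increments=[0,-0.5,-25,0,0,0,0,-0.5,-25,0,0,0,0,0,-20,0,0,0,0,0,-9.5,0,0,0,0,0,0,0,0,0])

```text
clock: 46.65
position: [0.4976, -0.2853, 0.065]
ee_rot: [-3.123, 0.332, 0.001]
force: [-0.5, 0.2, -0.1]
width: 0.2
gripper_force: 0.0
```

Request:
carry_out(increments=[0,0,0,0,0,0,0,0,0,0,0,0,0,0,0,0,0,0,0,0,10,0,0,0,0,0,15,0,0,0,0,0,25,0,0,0,0,0,30,0,0,0,0,0,30,0,0,0,0,0,30,0,0,0,0,0,0,0,0,0], grip=1)

```text
clock: 47.9
position: [0.4989, -0.2869, 0.2083]
ee_rot: [3.122, -0.335, 0.008]
force: [1.4, 1.3, -1.5]
width: 0.061
gripper_force: 20.0
```

Request:
carry_out(increments=[0.6,40.95,0,0,0,0.0246,0.6,40.95,0,0,0,0.0246,0.6,40.95,0,0,0,0.0246,0.6,40.95,0,0,0,0.0246,0.6,40.95,0,0,0,0.0246,0.6,40.95,0,0,0,0.0246,0.6,40.95,0,0,0,0.0246,0.6,40.95,0,0,0,0.0246,0.6,40.95,0,0,0,0.0246,0.6,40.95,0,0,0,0.0246,0.6,40.95,0,0,0,0.0246,0.6,40.95,0,0,0,0.0246,0.6,40.95,0,0,0,0.0246,0.6,40.95,0,0,0,0.0246,0,0,0,0,0,0,0,0,-30,0,0,0,0,0,-30,0,0,0,0,0,-20,0,0,0,0,0,0,0,0,0,0,0,0,0,0,0])

```text
clock: 50.4
position: [0.5063, 0.2867, 0.1257]
ee_rot: [-3.135, -0.205, -0.001]
force: [0.0, 0.3, -0.7]
width: 0.064
gripper_force: 20.0
```

Request:
carry_out(increments=[0,0.8,-10,0,0,0,0,0,-12,0,0,0,0,0,-12,0,0,0,0,0,-10,0,0,0,0,0,-8,0,0,0,0,0,-5,0,0,0,0,0,-2,0,0,0,0,0,-1,0,0,0,0,0,-0.5,0,0,0,0,0,0,0,0,0])

```text
clock: 51.65
position: [0.5058, 0.2879, 0.0659]
ee_rot: [3.135, 0.206, 0.001]
force: [-4.9, -4.1, 10.9]
width: 0.062
gripper_force: 20.0
```

Request:
carry_out(increments=[0,0,0,0,0,0,0,0,0,0,0,0,0,0,15,0,0,0,0,0,30,0,0,0,0,0,35,0,0,0,-0.6,-46.95,0,0,0,-0.0265,-0.6,-46.95,0,0,0,-0.0265,-0.6,-46.95,0,0,0,-0.0265,-0.6,-46.95,0,0,0,-0.0265,-0.6,-46.95,0,0,0,-0.0265,-0.6,-46.95,0,0,0,-0.0265,-0.6,-46.95,0,0,0,-0.0265,-0.6,-46.95,0,0,0,-0.0265,-0.6,-46.95,0,0,0,-0.0265,-0.6,-46.95,0,0,0,-0.0265,-0.6,-46.95,0,0,0,-0.0265,-0.6,-46.95,0,0,0,-0.0265,-0.6,-46.95,0,0,0,-0.0265,0,0,0,0,0,0,0,0,0,0,0,0], grip=0.8)

```text
clock: 54.15
position: [0.4984, -0.322, 0.1451]
ee_rot: [-3.123, 0.334, -0.001]
force: [-0.1, 0.9, 0.4]
width: 0.2
gripper_force: 0.0
```

Request:
carry_out(increments=[0,0,-25,0,0,0,0,-0.3,-25,0,0,0,0,0,-20,0,0,0,0,0,-9.5,0,0,0,0,0,0,0,0,0])

```text
clock: 54.78
position: [0.4983, -0.3218, 0.065]
ee_rot: [-3.123, 0.332, 0.001]
force: [0.2, -0.6, -0.3]
width: 0.203
gripper_force: 0.0
```

Request:
carry_out(increments=[0,0,0,0,0,0,0,0,0,0,0,0,0,0,0,0,0,0,0,0,10,0,0,0,0,0,15,0,0,0,0,0,25,0,0,0,0,0,30,0,0,0,0,0,30,0,0,0,0,0,30,0,0,0,0,0,0,0,0,0], grip=1)

```text
clock: 56.02
position: [0.4995, -0.3235, 0.2084]
ee_rot: [3.121, -0.335, 0.008]
force: [0.1, 0.4, -1.6]
width: 0.063
gripper_force: 20.0
```

Request:
carry_out(increments=[0.2,46.15,0,0,0,0.0246,0.2,46.15,0,0,0,0.0246,0.2,46.15,0,0,0,0.0246,0.2,46.15,0,0,0,0.0246,0.2,46.15,0,0,0,0.0246,0.2,46.15,0,0,0,0.0246,0.2,46.15,0,0,0,0.0246,0.2,46.15,0,0,0,0.0246,0.2,46.15,0,0,0,0.0246,0.2,46.15,0,0,0,0.0246,0.2,46.15,0,0,0,0.0246,0.2,46.15,0,0,0,0.0246,0.2,46.15,0,0,0,0.0246,0.2,46.15,0,0,0,0.0246,0,0,0,0,0,0,0,0,-30,0,0,0,0,0,-30,0,0,0,0,0,-20,0,0,0,0,0,0,0,0,0,0,0,0,0,0,0])

```text
clock: 58.52
position: [0.5012, 0.3231, 0.1257]
ee_rot: [-3.135, -0.205, -0.001]
force: [0.0, -0.3, -1.2]
width: 0.062
gripper_force: 20.0
```

Request:
carry_out(increments=[0,0.3,-10,0,0,0,0,0,-12,0,0,0,0,0,-12,0,0,0,0,0,-10,0,0,0,0,0,-8,0,0,0,0,0,-5,0,0,0,0,0,-2,0,0,0,0,0,-1,0,0,0,0,0,-0.5,0,0,0,0,0,0,0,0,0])

```text
clock: 59.78
position: [0.5008, 0.3236, 0.066]
ee_rot: [3.135, 0.206, 0.001]
force: [-4.8, -3.4, 11.2]
width: 0.066
gripper_force: 20.0
```

Request:
carry_out(increments=[0,0,0,0,0,0,0,0,0,0,0,0,0,0,15,0,0,0,0,0,35,0,0,0,0,0,50,0,0,0,0,0,50,0,0,0,0,0,50,0,0,0,0,0,35,0,0,0,15.5,-32,0,0,0,-0.013,15.5,-32,0,0,0,-0.013,15.5,-32,0,0,0,-0.013,15.5,-32,0,0,0,-0.013,15.5,-32,0,0,0,-0.013,15.5,-32,0,0,0,-0.013,15.5,-32,0,0,0,-0.013,15.5,-32,0,0,0,-0.013,15.5,-32,0,0,0,-0.013,15.5,-32,0,0,0,-0.013,0,0,0,0,0,0,0,0,0,0,0,0], grip=0.8)

```text
clock: 62.28
position: [0.6557, 0.0043, 0.3002]
ee_rot: [-3.141, -0.002, -0.001]
force: [-0.6, -0.2, -0.1]
width: 0.2
gripper_force: 0.0
```

Run:
```python
from h import *
import json
s=readout.observe();r=s['ee_rot'];print(s['clock'],s['position'],2*np.arctan2(r[1],r[0]))
c=vision.calibration('wrist');im=vision.get_image('wrist')[:,:,::-1].copy();cv2.imwrite('pics/w9.png',im)
c['pose']=np.array(c['pose']).tolist();json.dump(c,open('w9.json','w'))
t=vision.get_image('top')[:,:,::-1]
cv2.imwrite('pics/z9.png',np.hstack([cv2.resize(im[:300],(500,268)),cv2.resize(t[110:270,100:280],(300,268))]))
```

```text
62.275 [0.65567111 0.00431629 0.30022424] -6.281608200069447
```

View pics/z9.png

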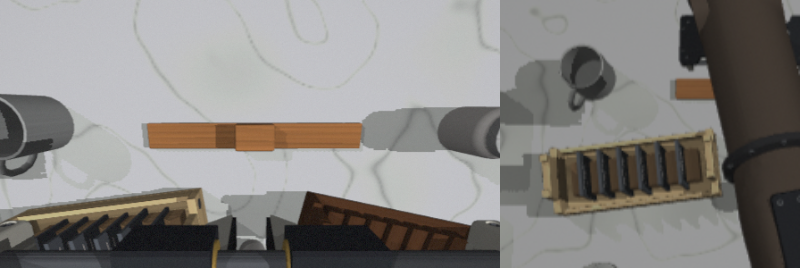

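Six plates stand in the crate; the bar lies on the counter near where I left it. I'll measure its pose by colour.

Run:
```python
from h import *
import json
c=json.load(open('w9.json'));i=cv2.imread('pics/w9.png')
h=cv2.cvtColor(i,cv2.COLOR_BGR2HSV);m=((h[...,0]>5)&(h[...,0]<20)&(h[...,1]>110)&(h[...,2]>120)).astype(np.uint8)*255
m[190:]=0
k=cv2.findContours(cv2.morphologyEx(m,cv2.MORPH_CLOSE,np.ones((9,25))),cv2.RETR_EXTERNAL,cv2.CHAIN_APPROX_NONE)[0];k=max(k,key=cv2.contourArea)
x,y,w,H=cv2.boundingRect(k);print(x,y,w,H)
def mid(u):
    r=np.where(m[:,u])[0];return r.min(),r.max()
L,R=x+6,x+w-7
for u in(x,x+w-1): print(cast(c,u,(sum(mid(L if u==x else R)))/2,.012).round(4))
a=cast(c,L,sum(mid(L))/2,.012);b=cast(c,R,sum(mid(R))/2,.012);print('yaw',np.arctan2(-(a-b)[0],(a-b)[1]),mid(L),mid(R))
for u,v in((237*1.12,125*1.12),(273*1.12,150*1.12)):print('block',cast(c,u,v,.04).round(4))
```

```text
165 138 240 31
[0.6838 0.1687 0.012 ]
[ 0.6842 -0.1709  0.012 ]
yaw 0.0010860898322890002 (np.int64(138), np.int64(165)) (np.int64(138), np.int64(165))
block [0.7019 0.0243 0.04  ]
block [ 0.6649 -0.0297  0.04  ]
```

Request:
carry_out(increments=[2.5,-0.5,-10,0,0,0.1428,2.5,-0.5,-10,0,0,0.1428,2.5,-0.5,-10,0,0,0.1428,2.5,-0.5,-10,0,0,0.1428,2.5,-0.5,-10,0,0,0.1428,2.5,-0.5,-10,0,0,0.1428,2.5,-0.5,-10,0,0,0.1428,2.5,-0.5,-10,0,0,0.1428,2.5,-0.5,-10,0,0,0.1428,2.5,-0.5,-10,0,0,0.1428,2.5,-0.3,-10,0,0,0.1428,1,0,-40,0,0,0,0,0,-40,0,0,0,0,0,-40,0,0,0,0,0,0,0,0,0], grip=0)

```text
clock: 64.25
position: [0.6821, -0.0014, 0.0669]
ee_rot: [-2.216, -2.222, 0.007]
force: [-0.5, 1.0, 0.7]
width: 1.002
gripper_force: 0.0
```

Request:
carry_out(increments=[0.7,0,-25,0,0,0,0,0,-20,0,0,0,0,0,-10,0,0,0,0,0,0,0,0,0,0,0,0,0,0,0])

```text
clock: 64.88
position: [0.6857, -0.0015, 0.0155]
ee_rot: [2.22, 2.222, 0.002]
force: [0.7, -0.1, 0.5]
width: 1.003
gripper_force: 0.0
```

Run:
```python
from h import *
s=readout.observe();r=s['ee_rot'];print(s['clock'],s['position'],r)
im=vision.get_image('wrist')[:,:,::-1];t=vision.get_image('top')[:,:,::-1]
cv2.imwrite('pics/z10.png',np.hstack([cv2.resize(im,(400,300)),cv2.resize(t[110:270,100:313],(400,300))]))
```

```text
64.875 [ 0.68570315 -0.00151682  0.01549902] [2.21997103e+00 2.22190034e+00 1.65947100e-03]
```

View pics/z10.png

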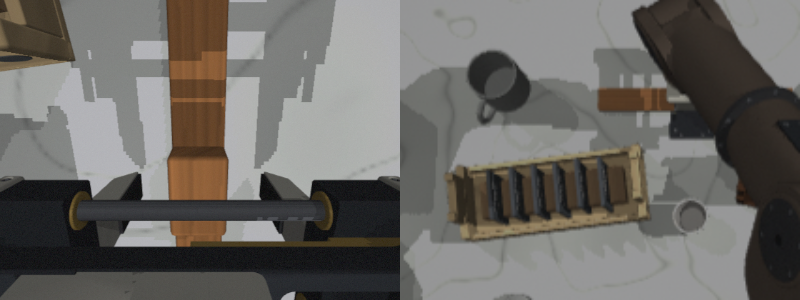

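Request:
carry_out(increments=[-1.5,0,-5,0,0,0,0,0,0,0,0,0])

```text
clock: 65.22
position: [0.6832, -0.0019, 0.0091]
ee_rot: [-2.22, -2.222, 0.001]
force: [0.2, -0.3, -0.0]
width: 1.002
gripper_force: 0.0
```

Request:
carry_out(increments=[0,0,0,0,0,0,0,0,0,0,0,0,0,0,0,0,0,0,0,0,0,0,0,0,0,0,0,0,0,0,0,0,0,0,0,0,0,0,10,0,0,0,0,0,25,0,0,0,0,0,40,0,0,0,0,0,50,0,0,0,0,0,50,0,0,0,0,0,45,0,0,0,0,0,0,0,0,0], grip=1, newtons=25)

```text
clock: 66.85
position: [0.6854, -0.0006, 0.2346]
ee_rot: [2.217, 2.219, 0.009]
force: [0.3, 0.4, -2.6]
width: 0.432
gripper_force: 25.0
```

Request:
carry_out(increments=[-21.3,29.5,0,0,0,0.01634,-21.3,29.5,0,0,0,0.01634,-21.3,29.5,0,0,0,0.01634,-21.3,29.5,0,0,0,0.01634,-21.3,29.5,0,0,0,0.01634,-21.3,29.5,0,0,0,0.01634,-21.3,29.5,0,0,0,0.01634,-21.3,29.5,0,0,0,0.01634,0,0,0,0,0,0,0,0,-40,0,0,0,0,0,-30,0,0,0,0,0,-15,0,0,0,0,0,0,0,0,0,0,0,0,0,0,0])

```text
clock: 68.6
position: [0.5138, 0.2346, 0.1456]
ee_rot: [2.07, 2.362, 0.002]
force: [0.3, 0.6, -1.0]
width: 0.436
gripper_force: 25.0
```

Run:
```python
from h import *
s=readout.observe();r=s['ee_rot'];print(s['clock'],s['position'],r,2*np.arctan2(r[1],r[0])-np.pi/2)
im=vision.get_image('wrist')[:,:,::-1];t=vision.get_image('scene')[:,:,::-1]
cv2.imwrite('pics/z11.png',np.hstack([cv2.resize(im,(400,300)),cv2.resize(t[150:300,310:510],(400,300))]))
```

```text
68.6 [0.51379396 0.23462358 0.14555695] [2.07041309e+00 2.36227795e+00 2.16952175e-03] 0.13149762524053843
```

View pics/z11.png

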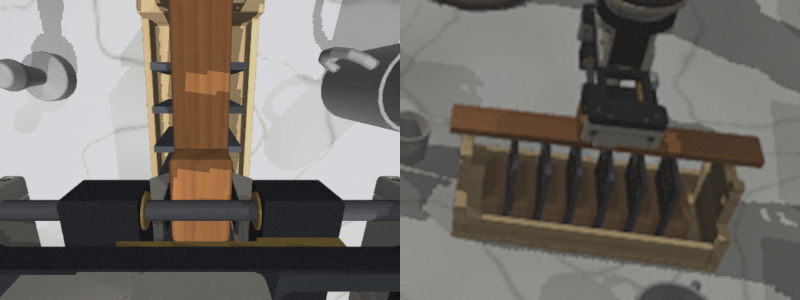

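Request:
carry_out(increments=[0,0,-8,0,0,0,0,0,-7,0,0,0,0,0,-4,0,0,0,0,0,-2,0,0,0,0,0,-1.5,0,0,0,0,0,-1,0,0,0,0,0,0,0,0,0])

```text
clock: 69.58
position: [0.5132, 0.2343, 0.1211]
ee_rot: [2.07, 2.363, 0.0]
force: [0.4, 0.8, -2.5]
width: 0.434
gripper_force: 25.0
```

Request:
carry_out(increments=[0,0,-1,0,0,0,0,0,-0.7,0,0,0,0,0,0,0,0,0])

```text
clock: 69.95
position: [0.5133, 0.2343, 0.1204]
ee_rot: [2.07, 2.362, 0.001]
force: [-3.8, -2.6, 10.8]
width: 0.434
gripper_force: 25.0
```

Request:
carry_out(increments=[0,0,0,0,0,0,0,0,0,0,0,0,0,0,0,0,0,0,0,0,0,0,0,0,0,0,15,0,0,0,0,0,40,0,0,0,0,0,50,0,0,0,0,0,50,0,0,0,0,0,50,0,0,0,-5,-40,0,0,0,0,-5,-40,0,0,0,0,-5,-40,0,0,0,0,-5,-40,0,0,0,0,-5,-40,0,0,0,0,-5,-40,0,0,0,0,0,0,0,0,0,0], grip=0)

```text
clock: 71.95
position: [0.483, -0.009, 0.325]
ee_rot: [2.076, 2.356, -0.002]
force: [-0.1, 0.4, 0.3]
width: 0.999
gripper_force: 0.0
```

Run:
```python
from h import *
s=readout.observe();print(s['clock'],s['position'],s['width'])
im=vision.get_image('wrist')[:,:,::-1].copy();c=vision.calibration('wrist');t=vision.get_image('scene')[:,:,::-1].copy();ct=vision.calibration('scene')
th=.1307;ex=np.array([np.cos(th),np.sin(th)]);ey=np.array([-ex[1],ex[0]]);m=np.array([.5134,.2343])
for x,y in((.02,.17),(.02,-.17),(-.02,.17),(-.02,-.17)):
    for I,C in((im,c),(t,ct)):
        u,v=proj(C,[*(m+ex*x+ey*y),.123]);cv2.circle(I,(round(u),round(v)),1,(0,255,0),-1)
cv2.imwrite('pics/z12.png',np.hstack([cv2.resize(im,(400,300)),cv2.resize(t[150:300,310:510],(400,300))]))
```

```text
71.95 [ 0.48295441 -0.00899752  0.3249848 ] 0.9986903615536659
```

View pics/z12.png

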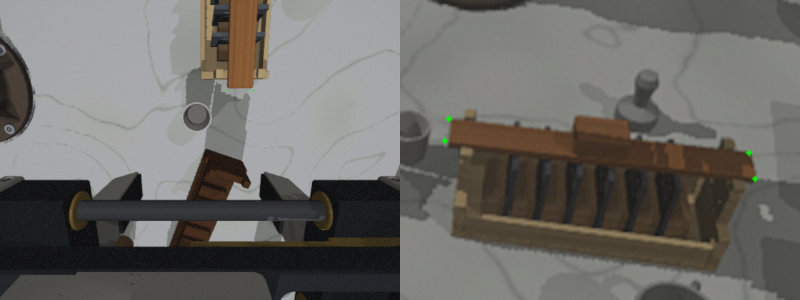

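Request:
carry_out(increments=[2,21,2,0,0,-0.1428,2,21,2,0,0,-0.1428,2,21,2,0,0,-0.1428,2,21,2,0,0,-0.1428,2,21,2,0,0,-0.1428,2,21,2,0,0,-0.1428,2,21,2,0,0,-0.1428,2,21,2,0,0,-0.1428,2,21,2,0,0,-0.1428,2,21,2,0,0,-0.1428,2,21,2,0,0,-0.1428,0,0,0,0,0,0,0,0,0,0,0,0])

```text
clock: 73.68
position: [0.5048, 0.2256, 0.3464]
ee_rot: [3.134, 0.213, -0.0]
force: [0.7, -0.1, -0.5]
width: 0.999
gripper_force: 0.0
```

Run:
```python
from h import *
s=readout.observe();print(s['clock'],s['position'])
c=vision.calibration('wrist');i=vision.get_image('wrist')[:,:,::-1].copy();cv2.imwrite('pics/w13.png',i)
h=cv2.cvtColor(i,cv2.COLOR_BGR2HSV);m=((h[...,0]>5)&(h[...,0]<16)&(h[...,1]>130)&(h[...,2]>70)).astype(np.uint8)*255
m[235:]=0
k=max(cv2.findContours(m,cv2.RETR_EXTERNAL,cv2.CHAIN_APPROX_NONE)[0],key=cv2.contourArea)
x,y,w,H=cv2.boundingRect(k);print(x,y,w,H)
th=.1307;ex=np.array([np.cos(th),np.sin(th)]);ey=np.array([-ex[1],ex[0]]);m0=np.array([.5134,.2343])
f=np.zeros_like(m);cv2.drawContours(f,[k],-1,255,-1)
for u in(x,x+3,x+40,x+w-41,x+w-4,x+w-1):
    r=np.where(f[:,u])[0]
    print(u,[(round(float(q@ex)*1000,1),round(float(q@ey)*1000,1)) for q in (cast(c,u+(-.5 if u==x else .5 if u==x+w-1 else 0),v,.123)[:2]-m0 for v in(r.min()-.5,r.max()+.5))])
```

```text
73.675 [0.50477668 0.22562937 0.3464319 ]
137 155 275 39
137 [(18.4, 168.1), (7.4, 169.5)]
140 [(19.7, 163.7), (-18.9, 168.4)]
177 [(19.9, 118.6), (-20.0, 122.2)]
371 [(19.7, -118.0), (-19.0, -121.3)]
408 [(19.9, -163.1), (-17.5, -167.6)]
411 [(18.7, -167.6), (10.2, -168.6)]
```

```bash
python3 -c "
from cell import arm
print(arm.sign_off())"
```

```text
the job is handed in; nothing more can be done
None
```

All six slate plates are upright and fully down in the crate, and the bar lies across the crate's cradles with its grip block up, centred to within about 1 mm. I handed the job in at about 74 s on the robot's clock, with the arm clear of everything. I viewed 15 pictures, one more than the 14 allowed.

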